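# Clamp the cast plinth and hold the hardness gauge on its ringed spot

## Robot

A 7-joint arm with a two-finger parallel gripper is mounted at the origin on the work surface. World frame = base frame: x ahead of the robot, y to its left, z up, the work surface at z = 0. Lengths are in m, angles in rad, forces in N, time in s.
With the tool pointing down it reaches from about 0.425 to 0.95 m from the base axis. Payload 4.7 kg.
Tool frame: the origin (TCP) lies between the finger pads; the fingertips stand ahead of it and the grasp point (between the pads) lies 3 mm ahead of it (ctrl.tip_extent is the z of the fingertips in the tool frame, in m); z points along the fingers, y is the line along which they close (so a half turn about z gives the same grasp; the last joint's range is limited). The gripper opens to 85 mm and grips with 20 to 120 N. Pads are 22 mm wide; open, the fingers measure 114 mm over their backs; the gripper's body (76 mm by 85 mm) begins 54 mm behind the grasp point. The pads swing forward as they close: fully open they stand 13 mm farther back than shut.
Start: joints at [1.091, 0.469, -0.049, 1.532, 0.024, 1.141, -0.082], TCP at [0.294, -0.608, 0.253] pointing down, gripper open.
Joint ranges: [-2.59, 2.59], [-0.33, 1.99], [-1.39, 1.29], [0.1, 2.45], [-1.04, 4.18], [0.21, 1.99], [-2.66, 2.66]. Speed limits (rad/s): [2.57, 2.57, 3.14, 3.14, 3.14, 3.14, 3.14].

## Interface

Orientations are given as a unit quaternion [x, y, z, w].
In Python, from rig import ctrl, release, close_gripper, solve_ik, snapshot, camera_info gives the robot as it stands. Calls block until the motion is done:
- ctrl.movep(position, orientation): joint-space move of the TCP to a pose.
- ctrl.move_linear(position, vel=0.15, orientation=None): straight line of the TCP; orientation=None keeps the orientation; vel is the mean speed in m/s.
- ctrl.set_joints(angles): joint-space move.
- release() and close_gripper(strength=None): open the fingers fully, or close them until they stop; strength is the grip in N (None keeps the last).
- ctrl.wait(seconds).
- solve_ik(position, orientation): joint angles nearest the present ones, or None.
- ctrl.read_state(): the state.
- snapshot(name): name is "side" or "top"; returns the picture (400x640x3 uint8, red, green, blue); there is no depth.
- camera_info(name): a dict with "fx", "fy", "cx", "cy" (pixels), "R" (3x3) and "t" (3): a world point X has camera coordinates R X + t. Camera axes: x right, y down, z forward; pixel columns grow to the right and rows downward; lengths in m; the calibration is good to about 2 mm. A picture is of the moment at which its call begins. camera_info takes no time and is no camera call.
A pose or a line that the arm cannot do raises ctrl.IKError and nothing moves.
- ctrl.close_job(): hands the job in; it is judged then, once.
The state is a dict: "t": time; "qpos": joint angles; "qvel": joint speeds; "joint_torque": joint torques, N m; "position": TCP position; "ee_rot": TCP orientation; "wrist_force": force on the tool from outside, world axes, zero at the start; "moment": the same for the moment, N m; "opening": opening from 0.0 (shut) to 1.0 (fully open); "finger_force": force on a finger pad.
Only numpy, scipy, OpenCV 4.12 (cv2) and the standard library are available. Lean on these libraries where they do the work, as an engineer would, in place of code of your own. Each camera call takes 0.05 s, during which the arm holds its last target. There are 200 camera calls.

## Task

Swing the raised steel clamp fully down onto the cast dragon plinth in its jig; then take the square-bodied hardness gauge out of its stand and hold its tip inside the ring on the plinth's sloping face, square to that face, pressing gently so that the plunger goes about half way in. Finish while still gripping the gauge and holding it there steadily, and leave the dragons, brush jar, paint pots and spatula where they are.

Things in the scene. Friction and masses are not known exactly. Their poses are not given: they have to be found in the camera images.
- jig: fixed plywood jig board, 210 mm (its x) by 130 mm by 12 mm thick, with low rails that locate the plinth and, at its far (+x) end, a steel post with the hinged clamp. Origin: under the board, 5 mm short of its centre along x; z up, the board runs from x = -100 to +110 mm. It stands on a 3 mm thick hard mat and may be at the left or the right of the work area, turned up to 0.4 rad.
- clamp (a joint): angle of the clamp bar, rad: 0 = level with its rubber foot resting on the plinth's rear ledge (closed), grows as the free end swings up and away from the robot (to 1.4, starts 0.7 to 1.1). The hinge is stiff (0.22 N m): the bar stays where it is left; about 3 N at its end moves it.
- clamp_hinge (a point): the clamp's hinge axis: 85 mm along the jig's +x and 65 mm above the jig's underside. The axis runs along the jig's y. Two 6 mm cheeks beside the bar reach 8 mm above the axis.
- clamp_end (a point): point on the upper face of the steel clamp bar (18 mm wide, 10 mm thick), 85 mm from the hinge and 15 mm short of the free end, 5 mm off the bar's middle line. Closed, the bar points from the hinge along the jig's -x (towards the robot). Raised, this face looks away from the robot: push it from behind and down. The point turns with the bar.
- plinth: loose pale cast plinth, 100 mm by 80 mm by 40 mm, 0.3 kg, already seated in the jig. Origin: centre of its underside, z up. Its rear 35 mm (+x) is a level ledge 40 mm high, for the clamp; from there the front 65 mm slopes down at 18 degrees to 19 mm high at the front (-x) edge.
- mark: black ring drawn on the plinth's sloping face, 16 mm inside and 20 mm outside diameter; 17.5 mm in front of the plinth's centre and 12 mm to its +y side. Origin: centre of the ring on the face; z points out of the face at a right angle (18 degrees from vertical, leaning to the plinth's -x), y along the plinth's y.
- stand: fixed aluminium block, 62 by 62 by 50 mm high, with an upright 20 mm hole through it that holds the gauge. Origin: centre of its underside.
- gauge: hardness gauge, 0.13 kg, upright in the stand. Heights above its origin (centre of the nose's lower end, z up along it): nose 16 mm diameter, 0 to 30 mm; round collar 36 mm diameter, 30 to 36 mm (rests on the stand's top); black square grip 24 by 24 mm, 36 to 106 mm, with a 30 mm dial standing 6 mm out of its +x face at 82 mm. Grip it across its flat y faces at about 70 mm.
- plunger (a joint): how far the gauge's plunger is pushed in, m: 0 = fully out, 0.010 = bottomed. Spring 600 N/m, so half way (0.005) is 3 N.
- plunger_tip (a point): the rounded tip (6 mm diameter) of the plunger, 14 mm below the gauge's origin when out; the tip moves up with the plunger.
- dragon_a: grey primed plastic dragon about 90 mm tall on a 52 mm round base; bystander. Origin under the base.
- dragon_b: the other grey primed dragon, wings higher, about 100 mm tall; bystander. Origin under the base.
- brush_jar: glass jar 72 mm across, 95 mm high, with brushes up to 185 mm; bystander. Origin under its centre.
- pot_a: paint pot 30 mm across, 38 mm high; bystander. Origin under its centre.
- pot_b: paint pot 34 mm across, 45 mm high; bystander. Origin under its centre.
- spatula: slim sculpting spatula 160 mm long, wooden handle and 11 mm wide steel blade, lying; bystander. Origin under its middle.
Mind the look-alikes: they are no part of the job. Several things have the shape of the jig; the one meant has the colours described above.

How it is judged:
On the way, in this order (a step that is already met when the one before it is completed fails the run):
1. the clamp is swung down until its foot rests on the plinth, before the gauge is put to the plinth (value of joint clamp below 0.045 rad), for 0.2 s.
2. the gauge's tip is in the ring, square to the sloping face, with the plunger pushed part way in (distance between plunger_tip and mark below 0.007 m and angle between the z axis of gauge and the z axis of mark, either way round below 0.14 rad and value of joint plunger between 0.002 and 0.0085 m and contact force between gauge and plinth above 0.5 N and value of joint clamp below 0.045 rad), for 0.3 s.
At the end, for the whole second after the job is handed in: Clamp under 0.045 rad, plinth within 6 mm of its start; tip within 7 mm of the ring's centre, gauge within 0.14 rad of square to the face, plunger in 2 to 8.5 mm and pressing on the plinth; gauge gripped by the fingers, touching nothing else, still (under 20 mm/s) (all of step 2 and contact force between the fingers and gauge above 1 N and contact force between gauge and stand below 0.05 N and contact force between gauge and clamp below 0.05 N and contact force between gauge and jig below 0.05 N and linear speed of gauge below 0.02 m/s and z of plinth in the frame of jig below 0.015 m and distance of plinth from where it was at the start of the episode below 0.006 m); the arm keeps its last pose, push and grip.
It fails at once if the gauge is pressed hard on the plinth (over 12 N) (contact force between gauge and plinth above 12 N).
It fails at once if the gauge touches the plinth while the clamp is up (contact force between gauge and plinth above 0.5 N and value of joint clamp above 0.1 rad).
It fails at once if a dragon, the brush jar, a paint pot or the spatula is pushed more than 25 mm (distance of any of dragon_a, dragon_b, brush_jar, pot_a, pot_b, spatula from where it was at the start of the episode above 0.025 m).
It fails at once if a dragon, the brush jar or a paint pot is tipped over (angle between any of dragon_a, dragon_b, brush_jar, pot_a, pot_b's own z axis and vertical above 0.5 rad).
It also fails if it takes over 53 s, if anything falls off the work surface, if the arm or the gripper's body presses on something with over 40 N, if the wrist force passes 120 N, or if a joint passes its speed limit or range.

## Working session

There is one attempt and no reset: what is moved stays moved. The work goes in short steps, each a Python script; the robot and the scene stay as the last script left them, time stands still between calls to the robot, and variables do not carry over. Pictures are saved under pics/ and viewed, at most 10 in all, crops included, and the job is handed in when it is done.

```bash
mkdir -p pics; ls; python3 - <<'E'
from rig import *
import cv2
for n in("side","top"):
    cv2.imwrite(f"pics/{n}0.png",snapshot(n)[:,:,::-1]); c=camera_info(n); print(n,{k:(v.tolist() if hasattr(v,'tolist') else v) for k,v in c.items()})
s=ctrl.read_state(); print(s['t'],s['ee_rot'],s['position'],ctrl.tip_extent,s['opening'])
E
```

```text
pics
side {'fx': 437.1612095566627, 'fy': 437.1612095566627, 'cx': 317.66418503220507, 'cy': 198.22618314738577, 'R': [[-0.9420516369248413, -0.3353898312942067, 0.007237018147681683], [-0.25275050774622715, 0.6954168981414608, -0.6726905073013392], [0.2205808110449562, -0.6355383535584239, -0.7398885773918913]], 't': [0.46180439760207675, 0.17490715263466663, 1.2130878591397494]}
top {'fx': 501.73638321566017, 'fy': 501.73638321566017, 'cx': 313.03884628679975, 'cy': 206.14491274456597, 'R': [[-0.006628554700124276, -0.9998746003309834, -0.014382137377437529], [-0.9942436842165951, 0.008127914426355316, -0.10683367166997669], [0.10693717154478133, 0.013591196416573161, -0.994172882713046]], 't': [0.021290118305342415, 0.5123413195522338, 1.4036547313021124]}
0.1 [ 9.74703425e-01  2.23500458e-01 -2.24805215e-04 -8.53319058e-04] [ 0.29387578 -0.60713076  0.25236347] 0.022 1.001372367535533
```

View pics/top0.png

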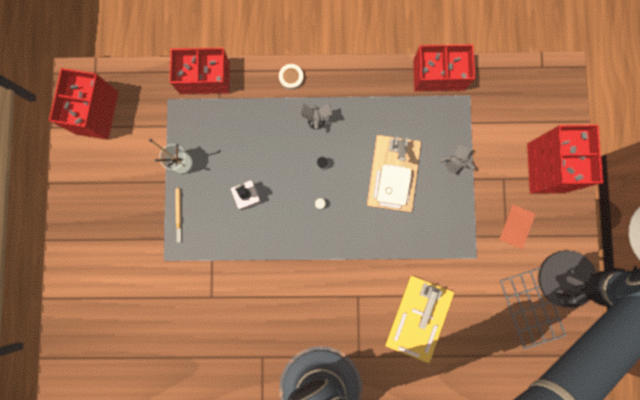

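View pics/side0.png

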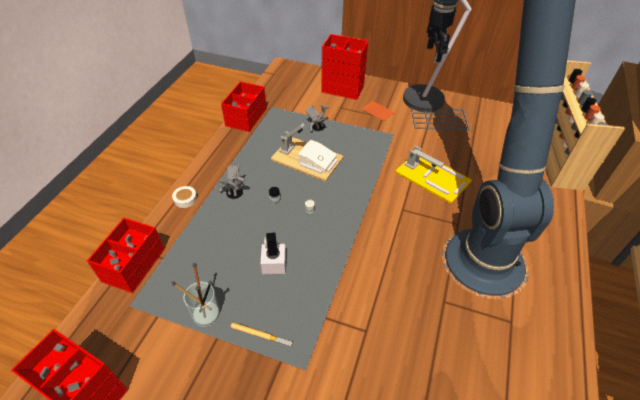

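```bash
cat > h.py <<'E'
import numpy as np, cv2
from rig import *
def crop(n,u0,v0,w,h,k,img=None):
    im=(snapshot(n) if img is None else img)[v0:v0+h,u0:u0+w,::-1]
    o=cv2.resize(np.ascontiguousarray(im),None,fx=k,fy=k,interpolation=cv2.INTER_CUBIC)
    for i in range(0,w,10): 
        cv2.line(o,(i*k,0),(i*k,5),(0,0,255),1); cv2.putText(o,str(u0+i),(i*k,14),0,.33,(0,0,255),1)
    for i in range(10,h,10): 
        cv2.line(o,(0,i*k),(5,i*k),(0,0,255),1); cv2.putText(o,str(v0+i),(6,i*k+4),0,.33,(0,0,255),1)
    return o
def proj(n,X):
    c=camera_info(n); p=np.asarray(X)@np.array(c['R']).T+np.array(c['t'])
    return np.stack([c['fx']*p[...,0]/p[...,2]+c['cx'],c['fy']*p[...,1]/p[...,2]+c['cy']],-1)
def ray(n,u,v,z):
    c=camera_info(n); R=np.array(c['R']); o=-R.T@np.array(c['t']); d=R.T@[(u-c['cx'])/c['fx'],(v-c['cy'])/c['fy'],1]
    return o+d*(z-o[2])/d[2]
def hcat(*a):
    H=max(x.shape[0] for x in a); return np.hstack([cv2.copyMakeBorder(x,0,H-x.shape[0],0,0,0) for x in a])
E
python3 - <<'E'
from h import *
t=cv2.imread("pics/top0.png")[:,:,::-1]; s=cv2.imread("pics/side0.png")[:,:,::-1]
cv2.imwrite("pics/j.png",hcat(crop("top",363,130,62,86,6,t),crop("side",267,118,82,66,5,s)))
cv2.imwrite("pics/g.png",hcat(crop("top",222,170,50,50,8,t),crop("side",252,228,48,55,8,s)))
E
```

```text
(no output)
```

View pics/j.png

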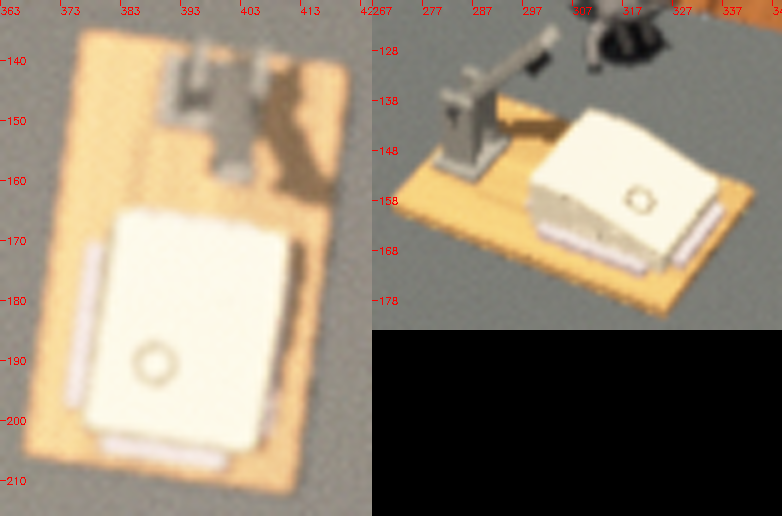

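View pics/g.png

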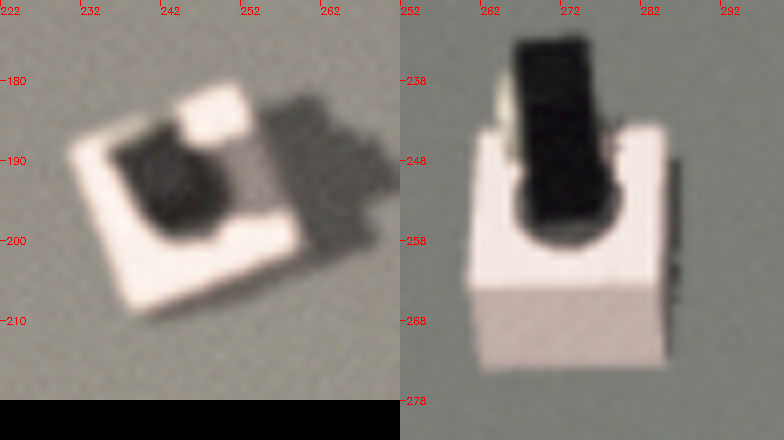

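```bash
cat > fit.py <<'E'
from h import *
from scipy.optimize import least_squares
P=lambda x,y,k,u0,v0:(u0+(x+.5)/k-.5, v0+(y+.5)/k-.5)
J=lambda x,y:P(x,y,6,363,130); JS=lambda x,y:P(x-372,y,5,267,118)
G=lambda x,y:P(x,y,8,222,170); GS=lambda x,y:P(x-400,y,8,252,228)
def W(q,L,z0): c,s=np.cos(q[2]),np.sin(q[2]); L=np.array(L,float); return np.c_[q[0]+c*L[:,0]-s*L[:,1],q[1]+s*L[:,0]+c*L[:,1],z0+L[:,2]]
def fit(obs,z0,q0,label):
    f=lambda q:np.concatenate([(proj(n,W(q,[o[0] for o in ob],z0))-np.array([o[1] for o in ob])).ravel() for n,ob in obs.items() if ob])
    r=least_squares(f,q0,loss='soft_l1'); print(label,r.x.round(4),'res',f(r.x).round(1)); return r.x
jig=fit({'top':[((.11,.065,.012),J(80,30)),((.11,-.065,.012),J(350,67)),((-.1,-.065,.012),J(294,493)),((-.1,.065,.012),J(25,452))],
 'side':[((.11,.065,.012),JS(392,205)),((-.1,.065,.012),JS(665,315)),((-.1,-.065,.012),JS(754,192))]},.003,[.6,-.15,0],'jig')
h=.031
st=fit({'top':[((h,h,.05),G(70,150)),((h,-h,.05),G(235,80)),((-h,-h,.05),G(300,240)),((-h,h,.05),G(135,310))],
 'side':[((h,h,.05),GS(478,125)),((-h,-h,.05),GS(664,125)),((h,h,.05),GS(467,287))][1:2]+[((-h,h,.05),GS(667,287)),((h,h,.05),GS(467,287)),((-h,h,0),GS(664,367)),((h,h,0),GS(482,370)),((h,-h,.05),GS(480,127))]},.003,[.55,.15,.4],'stand')
h=.012
g=fit({'side':[((h,-h,.106),GS(516,40)),((-h,-h,.106),GS(590,37)),((-h,h,.036),GS(605,220)),((h,h,.036),GS(530,222))]},.023,[st[0],st[1],.4],'gauge')
# ring by both views
L=lambda q:None
fr=lambda q:np.concatenate([proj('top',q)-J(155,362),proj('side',q)-JS(640,200)])
m=least_squares(fr,[.57,-.15,.045]); print('mark',m.x.round(4),m.fun.round(2))
c,s=np.cos(jig[2]),np.sin(jig[2]); print('mark in jig',(np.array([[c,s],[-s,c]])@(m.x[:2]-jig[:2])).round(4))
# clamp end face top edge in side/top views
for a in np.arange(.6,1.15,.1):
    e=[(.085-.1*np.cos(a)+dn*np.sin(a),sy,.065+.1*np.sin(a)+dn*np.cos(a)) for sy in(.009,-.009) for dn in (.005,-.005)]
    print(round(a,2),*[(np.round(((proj(n,W(jig,e,.003))-[u,v]+.5)*k-.5+[ox,0])).astype(int).tolist()) for n,u,v,k,ox in(('top',363,130,6,0),('side',267,118,5,372))])
E
python3 fit.py
```

```text
jig [ 0.6031 -0.2154 -0.1524] res [ 0.3  0.2 -0.4  0.2 -0.1  0.3 -0.2  0.7 -1.1 -0.4 -0.3 -1.  -0.2 -0.4]
stand [0.5446 0.2084 0.3795] res [ 0.5  0.1  0.3  0.6  0.2  0.8  0.3  0.4 -0.5  0.4 -1.2 -0.6 -0.   0.1
  0.1 -0.1 -0.2  0.1 -0.5  0.8]
gauge [0.5437 0.2073 0.3996] res [-0.1 -0.4  0.1 -0.4 -0.1  0.3  0.1  0.5]
mark [ 0.5533 -0.1957  0.047 ] [ 0.11  0.46 -0.54 -0.08]
mark in jig [-0.0522  0.0119]
0.6 [[204, 214], [199, 229], [244, 219], [239, 235]] [[561, 72], [569, 85], [575, 56], [583, 69]]
0.7 [[208, 196], [204, 214], [249, 202], [244, 219]] [[552, 59], [561, 72], [566, 43], [575, 56]]
0.8 [[213, 177], [208, 196], [253, 183], [249, 202]] [[542, 47], [552, 59], [556, 31], [566, 43]]
0.9 [[217, 157], [213, 177], [258, 163], [253, 183]] [[531, 35], [542, 47], [545, 20], [556, 31]]
1.0 [[222, 136], [217, 157], [263, 141], [258, 163]] [[519, 24], [531, 35], [533, 9], [545, 20]]
1.1 [[226, 113], [222, 136], [267, 119], [263, 141]] [[506, 14], [519, 24], [521, -1], [533, 9]]
```

```bash
cat >> h.py <<'E'
from scipy.spatial.transform import Rotation as Rn
JX,JY,JA=.6031,-.2154,-.1524
def jw(x,y,z): c,s=np.cos(JA),np.sin(JA); return np.array([JX+c*x-s*y,JY+s*x+c*y,z+.003])
def ori(zt,yt):
    zt=np.array(zt)/np.linalg.norm(zt); xt=np.cross(yt,zt); xt/=np.linalg.norm(xt)
    return Rn.from_matrix(np.c_[xt,np.cross(zt,xt),zt]).as_quat()
def best(p,zt,yt):
    o=[(q,solve_ik(p,q)) for q in (ori(zt,np.array(yt)),ori(zt,-np.array(yt)))]
    o=[(np.abs(np.array(j)-ctrl.read_state()['qpos']).max(),q,j) for q,j in o if j is not None]
    return min(o,key=lambda a:a[0]) 
E
python3 - <<'E'
from h import *
close_gripper(20); s=ctrl.read_state(); print(s['t'],ctrl.tip_extent,s['opening'])
T=ctrl.tip_extent
Y=[-np.sin(JA),np.cos(JA),0]
def tcp(a,r=.085): 
    P=(.085-r*np.cos(a)+.005*np.sin(a),.065+r*np.sin(a)+.005*np.cos(a)); return jw(P[0]+.011,0,P[1]+T)
p0=tcp(1.2)+[0,0,.08]
d,q,j=best(p0,[0,0,-1],Y); print(d,np.round(j,2))
ctrl.movep(p0,q); print(ctrl.read_state()['t'])
ctrl.move_linear(tcp(1.2),vel=.15); f0=np.array(ctrl.read_state()['wrist_force'])
for a in np.arange(1.1,-.01,-.1):
    ctrl.move_linear(tcp(a),vel=.08); s=ctrl.read_state(); f=np.array(s['wrist_force'])-f0; print(round(a,1),round(s['t'],2),f.round(1))
    if np.linalg.norm(f)>30: break
cv2.imwrite("pics/c1.png",hcat(crop("top",363,130,62,86,6),crop("side",267,118,82,66,5)))
E
```

```text
0.8667 0.022 0.0003453117561325651
1.4132025007724012 [ 0.32  0.53 -0.09  1.44  0.05  1.17 -1.5 ]
2.8083
1.1 3.75 [-0.7  0.4  0.3]
1.0 4.01 [-0.6  0.   0.3]
0.9 4.27 [ 0.2  0.4 -0.3]
0.8 4.53 [-0.7  0.1 -0.6]
0.7 4.78 [-0.8 -0.7 -0.5]
0.6 5.04 [ 0.1 -0.1 -0.3]
0.5 5.3 [ 0.7 -0.5  0.1]
0.4 5.56 [-0.2  0.1  0.3]
0.3 5.82 [-0.3 -0.3 -0.6]
0.2 6.08 [-0.8 -0.5 -0.3]
0.1 6.33 [-0.5  0.2 -0.1]
-0.0 6.59 [ 0.8 -0.3  2.8]
```

View pics/c1.png

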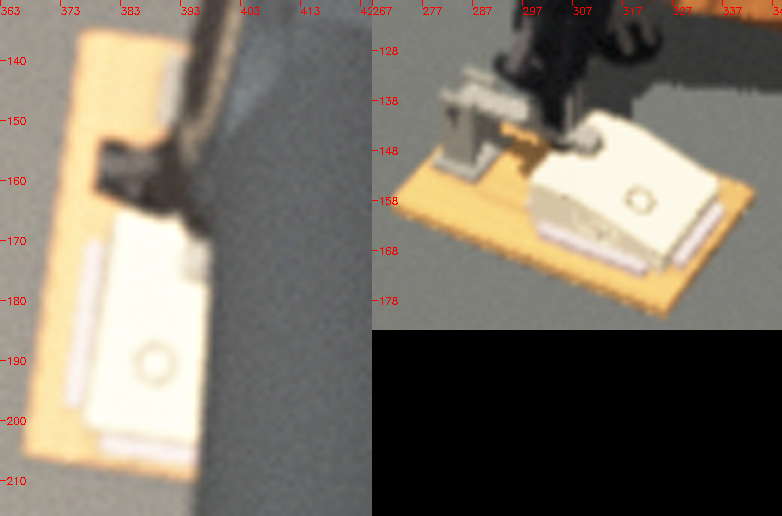

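The side view shows the bar now almost level (end near 309,145) with the fingertips on it, and the plinth has not moved. Next I press it home and then go for the gauge.

```bash
python3 - <<'E'
from h import *
p=np.array(ctrl.read_state()['position'])
for i in range(9):
    p=p-[0,0,.001]; ctrl.move_linear(p,vel=.02); ctrl.wait(.05); s=ctrl.read_state(); print(i,round(s['t'],2),round(s['wrist_force'][2],1),round(s['position'][2]-ctrl.tip_extent,4))
    if s['wrist_force'][2]>16: break
ctrl.wait(.3); up=np.array(ctrl.read_state()['position'])+[0,0,.15]; ctrl.move_linear(up,vel=.2)
release()
GX,GY,GA=.544,.2078,.39
pg=[GX,GY,.23]; d,q,j=best(pg,[0,0,-1],[-np.sin(GA),np.cos(GA),0]); print(d,np.round(j,2))
ctrl.movep(pg,q); print(ctrl.read_state()['t'])
cv2.imwrite("pics/c2.png",hcat(crop("top",363,130,62,86,6),crop("side",267,118,82,66,5)))
E
```

```text
0 6.99 9.4 0.0731
1 7.29 14.2 0.0731
2 7.59 18.6 0.073
0.4975341924381028 [-0.15  0.37 -0.36  1.77  0.15  1.03 -1.75]
11.175
```

View pics/c2.png

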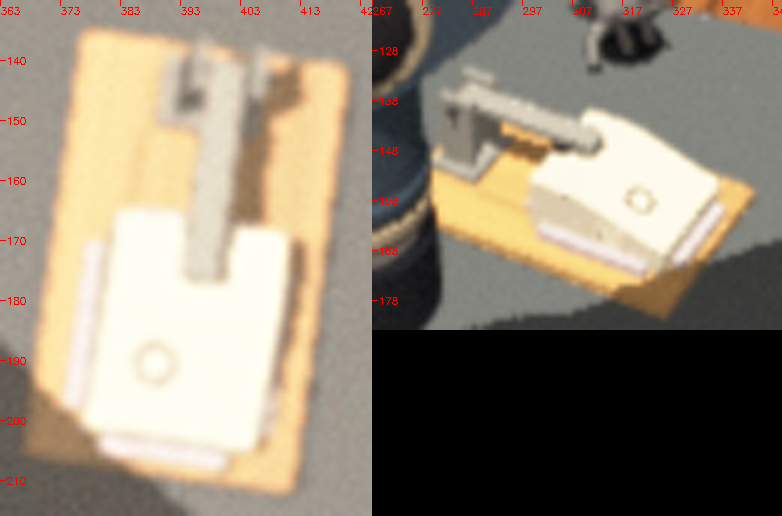

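The clamp is level on the ledge, with hard contact at the predicted height of 73 mm, and the ring is unmoved at about (388,190). Now the grasp.

```bash
python3 - <<'E'
from h import *
GX,GY=.544,.2078
ctrl.move_linear([GX,GY,.096],vel=.15); s=ctrl.read_state(); print(s['t'],np.round(s['wrist_force'],1))
close_gripper(60); s=ctrl.read_state(); print(s['t'],s['opening'],s['finger_force'],np.round(s['wrist_force'],1),s['position'])
ctrl.move_linear([GX,GY,.20],vel=.15); s=ctrl.read_state(); print(s['t'],s['opening'],s['finger_force'],np.round(s['wrist_force'],1),s['position'])
p=proj('side',np.array(s['position'])-[0,0,.087]); t=proj('top',np.array(s['position'])-[0,0,.087]);print(p,t)
I=lambda v:int(v)
cv2.imwrite("pics/g2.png",hcat(crop("side",I(p[0])-25,I(p[1])-35,50,50,8),crop("top",I(t[0])-25,I(t[1])-25,50,50,8)))
E
```

```text
12.3167 [-1.5 -0.1  0.3]
12.9083 0.2776148716255121 59.08062994480133 [0.2 0.5 2.8] [0.54431269 0.20792012 0.09638337]
13.75 0.2772387501217157 58.69779825210571 [-0.6 -0.3 -1.7] [0.54326842 0.20733247 0.19892935]
[271.26032714 239.85118555] [242.14083034 192.02942135]
```

View pics/g2.png

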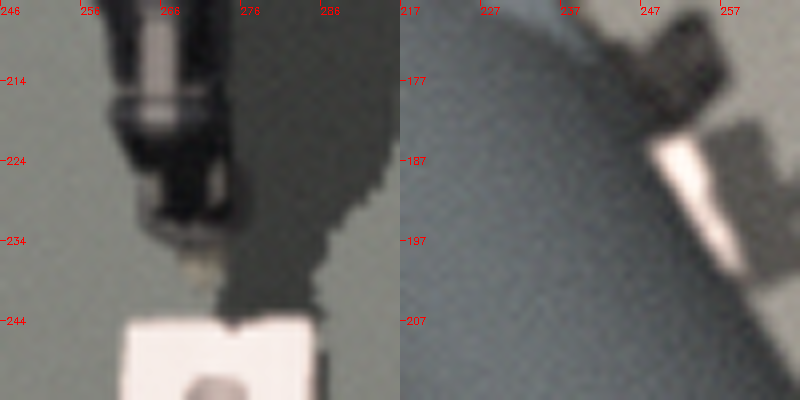

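```bash
cat >> h.py <<'E'
t18=np.radians(18)
M=jw(-.0525,.012,.0414)
N=np.array([-np.sin(t18)*np.cos(JA),-np.sin(t18)*np.sin(JA),np.cos(t18)])
YJ=np.array([-np.sin(JA),np.cos(JA),0])
E
python3 - <<'E'
from h import *
p=M+N*(.087+.10); d,q,j=best(p,-N,YJ); print(M,d,np.round(j,2))
ctrl.movep(p,q); print(ctrl.read_state()['t'])
ctrl.move_linear(M+N*(.087+.015),vel=.1); ctrl.wait(.3); s=ctrl.read_state()
R=Rn.from_quat(s['ee_rot']).as_matrix(); zt=R[:,2]; tip=np.array(s['position'])+.087*zt
print(s['t'],'tilt err',np.arccos(-zt@N),'tip-M',(tip-M).round(4),np.round(s['wrist_force'],1))
a=proj('side',tip);b=proj('top',tip);print(a,proj('side',M),b,proj('top',M))
I=lambda v:int(v)
cv2.imwrite("pics/m1.png",hcat(crop("side",I(a[0])-25,I(a[1])-30,50,50,8),crop("top",I(b[0])-25,I(b[1])-25,50,50,8)))
E
```

```text
[ 0.55303023 -0.19556902  0.0444    ] 0.49270207751872785 [ 0.33  0.15 -0.03  2.11 -0.08  0.58 -1.36]
15.325
16.625 tilt err 0.0008720943330469171 tip-M [-0.0044  0.0006  0.0148] [ 0.5  0.  -1.1]
[320.99963008 155.2123275 ] [319.72801359 158.16012496] [388.88089366 191.44815203] [388.34572791 190.61141288]
```

View pics/m1.png

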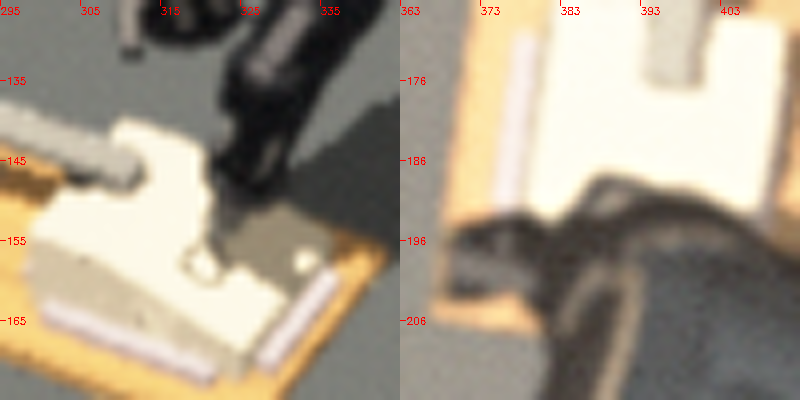

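```bash
python3 - <<'E'
from h import *
f0=np.mean([(ctrl.wait(.03),ctrl.read_state()['wrist_force'])[1] for _ in range(8)],0)
ctrl.move_linear(M+N*(.087+.005),vel=.04)
for d in np.arange(.004,-.0065,-.001):
    ctrl.move_linear(M+N*(.087+d),vel=.02)
    f=np.mean([(ctrl.wait(.03),ctrl.read_state()['wrist_force'])[1] for _ in range(6)],0)-f0
    s=ctrl.read_state(); tip=np.array(s['position'])+.087*Rn.from_quat(s['ee_rot']).as_matrix()[:,2]-M
    print(round(d,4),round(s['t'],2),'F',round(f@N,2),'n',round(tip@N,4),'lat',(tip-tip@N*N).round(4))
    if f@N>2.7: break
a=proj('side',M)
cv2.imwrite("pics/m2.png",crop("side",int(a[0])-25,int(a[1])-30,50,50,10))
E
```

```text
0.004 17.84 F -0.42 n 0.0041 lat [ 0.0001 -0.      0.    ]
0.003 18.29 F -0.05 n 0.003 lat [0. 0. 0.]
0.002 18.74 F 0.04 n 0.002 lat [0. 0. 0.]
0.001 19.19 F -0.32 n 0.001 lat [0. 0. 0.]
0.0 19.64 F 0.16 n 0.0 lat [ 0.0001 -0.      0.    ]
-0.001 20.09 F 0.85 n -0.001 lat [ 0.0001 -0.      0.    ]
-0.002 20.54 F 1.34 n -0.002 lat [ 0.0001 -0.0001  0.    ]
-0.003 20.99 F 2.17 n -0.003 lat [ 0.0001 -0.      0.    ]
-0.004 21.44 F 2.32 n -0.004 lat [ 0.0001 -0.0001  0.    ]
-0.005 21.89 F 3.11 n -0.005 lat [ 0.0001 -0.      0.    ]
```

View pics/m2.png

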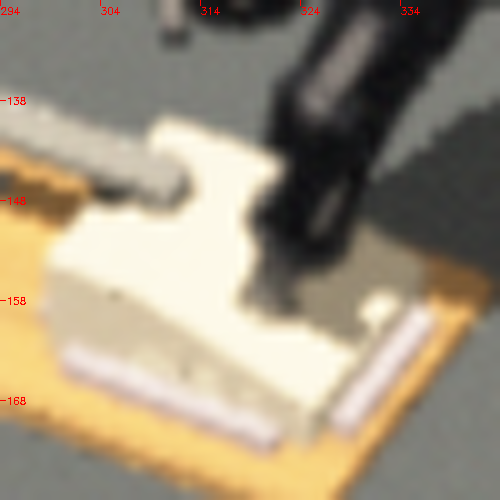

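```bash
python3 - <<'E'
from h import *
X=np.cross(YJ,N); th=np.linspace(0,2*np.pi,40)[:,None]
u0,v0=[int(v) for v in proj('side',M)]; im=cv2.imread("pics/m2.png")
def dr(c,r,col):
    p=((proj('side',c+r*(np.cos(th)*X+np.sin(th)*YJ))-[u0-25,v0-30]+.5)*10-.5)
    cv2.polylines(im,[p.round().astype(np.int32)],True,col,1)
dr(M,.010,(0,0,255)); dr(M+N*.009,.008,(0,255,0)); dr(M+N*.039,.018,(255,0,0)); dr(M+N*.045,.018,(255,0,0))
cv2.imwrite("pics/m3.png",im)
E
```

```text
(no output)
```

View pics/m3.png

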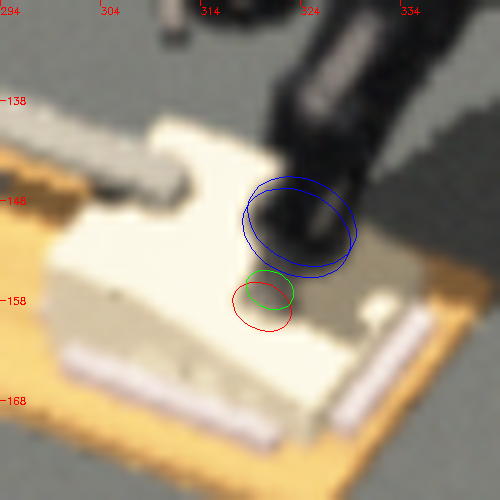

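The predicted outlines lie on the imaged collar and nose, and the tip is within about 2 mm of the ring's centre. The force reads 3.1 N at a depth of 5 mm, so I'm handing in.

```bash
python3 - <<'E'
from h import *
ctrl.wait(.5); s=ctrl.read_state(); print(s['t'],np.round(s['wrist_force'],1),s['finger_force']); print(ctrl.close_job())
E
```

```text
22.4417 [-0.4 -0.7  2.8] 58.83861243724823
the job is handed in; nothing more can be done
None
```

The job is handed in at 22.4 s: the clamp is down on the plinth and the gauge is still gripped, its tip within about 2 mm of the ring's centre by my measurements, square to the face and about 5 mm in (3.1 N); no verdict came back.

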